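# Open the double-latched guard lid of a bench gear drive

## Task

Open the guard lid of the gear drive so that its gears can be reached: swing the bar latch a quarter turn off the lid, lift the lid's front lip a little until the safety catch underneath stops it, and only then reach in under the lip and slide the catch's push tab aside as far as it goes. Then swing the lid up to 60 degrees or more and leave it standing open, with latch and catch left in their released positions. Do not disturb the loose hammer, oil can and tray on the bench.

Things in the scene. Friction and masses are not known exactly. Their poses are not given: they have to be found in the camera images.
- housing: Grey steel gear drive housing fixed to the bench: open box 200 (x) x 380 (y) x 150 mm (z); place and yaw vary. Origin: centre of its underside. x points from its front (robot side, x = -100 mm) to its back, y to its left seen from the robot. Offsets below use these axes. Along the front stand latch and catch, one at y = +110, the other at -110 mm, which one varies; both keep the housing's yaw.
- lid_front (a point): Middle of the front edge of the lid's top (closed: x -155, y 0, z 156 mm in the housing frame); moves with the lid. The lid is a plain steel sheet 265 mm front to back, 400 mm wide, 6 mm thick, overhanging the housing's front by 55 mm. Under the overhang two 8 mm rod links hang about 33 mm behind the lip at y = +155 and -65 mm.
- lid_lip (a point): Middle of the lower edge of the lid's downturned front lip (6 mm thick, lower edge 22 mm below the lid's underside). Lid closed: x -152, y 0, z 128 mm in the housing frame; moves with the lid on a 253 mm radius about the hinge. Lift the lid by this edge from below with the tool sloped, near the middle (y -30 to +50 mm is clear of links and catch).
- lid (a joint): Lid angle, rad, about a hinge along housing y at x +100, z 150 mm: 0 closed, grows as the front lip rises, stop at 1.25. Stiff hinge: stays where it is left; lifting at the lip takes 5 to 8 N. It cannot rise while the latch bar lies over it. The engaged safety catch arrests it at about 0.22 rad (lip edge then about 184 mm above the bench); do not force it further.
- latch (a joint): Angle of the latch's flat steel bar, rad, about its vertical post, counter-clockwise from above positive: near 0 (within 0.25) at the start, with the bar pointing back over the lid; turns either way to 1.6 or -1.6. The lid is clear of it beyond 1.2 either way. Turns stiffly (about 0.1 N m) and stays where it is left.
- latch_pivot (a point): Pivot of the latch bar on top of its 18 mm post, 163 mm above the bench, 27 mm in front of the lip. The bar is 100 x 16 x 8 mm (50 mm each way from the pivot), its upper face 167 mm above the bench.
- latch_knob (a point): Centre of the black upright knob on the bar's front end: diameter 18 mm, 45 mm tall (167 to 212 mm above the bench), 40 mm from the pivot. Position is half-way up. At latch angle 0 it lies straight in front (-x) of the pivot. Can be gripped from above or pushed sideways.
- catch_tab (a point): Centre of the push face of the catch's tab: upright steel plate 24 (x) x 6 (y) x 45 mm (z 70 to 115 mm above the bench) under the overhang, hidden by the lip. Its middle is 17 mm behind the lip's outer face. The face looks to housing -y, with 30 mm free space there; push it to +y. Slope the tool about 30 degrees to get in under the raised lip. Its dark foot plate juts out in front of the lid.
- catch (a joint): Slide of the safety catch along the housing's y, m: 0 engaged, 0.030 fully released (stop); the lid is free beyond 0.023. Takes about 3 N, stays where it is pushed.
- hammer: Loose hammer lying left of the drive, to be left alone. Origin under its middle.
- oil_can: Loose steel can, 60 mm diameter, 150 mm tall, right of the drive, to be left alone. Origin under its middle.
- tray: Loose black plastic tray 120 x 160 x 50 mm right of the drive, to be left alone. Origin under its middle.
There are look-alikes about, which are no part of the job. What is shaped like the part that bears catch_tab but green or yellow is not meant.

How it is judged:
By the outcome, as a careful person would: the job done as asked, in the order asked, and still so for the second after the job is handed in, with the robot touching nothing.
It also fails if it takes over 72 s, if anything falls off the work surface, if the arm or the gripper's body presses on something with over 40 N, if the wrist force passes 120 N, or if a joint passes its speed limit or range.

## Robot

A 7-joint arm with a two-finger parallel gripper is mounted at the origin on the work surface. World frame = base frame: x ahead of the robot, y to its left, z up, the work surface at z = 0. Lengths are in m, angles in rad, forces in N, time in s.
With the tool pointing down it reaches from about 0.425 to 0.95 m from the base axis. Payload 4.7 kg.
Tool frame: the origin (TCP) lies between the finger pads; the fingertips stand 25 mm ahead of it and the grasp point (between the pads) lies 6 mm ahead of it; z points along the fingers, y is the line along which they close (so a half turn about z gives the same grasp; the last joint's range is limited). The gripper opens to 85 mm and grips with 20 to 120 N. Pads are 22 mm wide; open, the fingers measure 114 mm over their backs; the gripper's body (76 mm by 85 mm) begins 54 mm behind the grasp point. The pads swing forward as they close: fully open they stand 13 mm farther back than shut.
Start: joints at [1.306, 0.469, -0.049, 1.532, 0.024, 1.141, -0.082], TCP at [0.158, -0.656, 0.231] pointing down, gripper open.
Joint ranges: [-2.59, 2.59], [-0.33, 1.99], [-1.39, 1.29], [0.1, 2.45], [-1.04, 4.18], [0.21, 1.99], [-2.66, 2.66]. Speed limits (rad/s): [2.57, 2.57, 3.14, 3.14, 3.14, 3.14, 3.14].

## Interface

Orientations are given as a 3x3 rotation matrix whose columns are the frame's x, y, z axes.
In Python, from rig import * gives the robot as it stands. Calls block until the motion is done:
- movep(position, orientation): joint-space move of the TCP to a pose.
- move_l(position, attitude=None, feed=0.15, until_force=None): straight line of the TCP; attitude=None keeps the orientation; feed is the mean speed in m/s. With until_force (N) it stops when the force on the tool has changed by that much, and returns True; else False.
- move_joints(angles): joint-space move.
- command_gripper(opening, newtons=None): finger opening in m; newtons is the grip in N (None keeps the last); returns when the fingers have stopped.
- sleep(seconds).
- inverse_kinematics(position, orientation): joint angles nearest the present ones, or None.
- sense(): the state.
- camera(name): name is "scene" or "top" or "wrist"; returns (picture, depth): 400x640x3 uint8, red, green, blue; 400x640 float32, m along the optical axis (not along the pixel's ray), 0 where there is no reading.
- camera_params(name): a dict with "K" (3x3 intrinsics, pixels), "position" and "rotation" of the camera in the world; the wrist camera has in their place "tool_from_camera" (4x4, takes a point from camera to tool coordinates, whose origin is the TCP and whose axes are the flange's). Camera axes: x right, y down, z forward; pixel columns grow to the right and rows downward; lengths in m; the calibration is good to about 2 mm. A picture is of the moment at which its call begins: read the wrist's pose just before it. camera_params takes no time and is no camera call.
A pose or a line that the arm cannot do raises Unreachable and nothing moves.
- finish_job(): hands the job in; it is judged then, once.
The state is a dict: "time_s": time; "joint_pos": joint angles; "qd": joint speeds; "joint_efforts": joint torques, N m; "position": TCP position; "tcp_rot": TCP orientation; "wrist_force": force on the tool from outside, world axes, zero at the start; "ft_torque": the same for the moment, N m; "finger_gap": finger opening in m; "gripper_force": force on a finger pad.
Only numpy, scipy, OpenCV 4.12 (cv2) and the standard library are available. Lean on these libraries where they do the work, as an engineer would, in place of code of your own. Each camera call takes 0.05 s, during which the arm holds its last target. There are 200 camera calls.

## Working session

There is one attempt and no reset: what is moved stays moved. The work goes in short steps, each a Python script; the robot and the scene stay as the last script left them, time stands still between calls to the robot, and variables do not carry over. Pictures are saved under pics/ and viewed, at most 10 in all, crops included, and the job is handed in when it is done.

```bash
mkdir -p pics; ls
python3 - <<'E'
from rig import *
import cv2, numpy as np
for n in("scene","top"):
    im,d=camera(n); cv2.imwrite(f"pics/{n}0.png",im[:,:,::-1]); np.savez(f"{n}0.npz",im=im,d=d)
    p=camera_params(n); print(n,p)
print(camera_params("wrist")); s=sense(); print(s["time_s"],s["position"],s["tcp_rot"])
E
```

```text
pics
scene {'K': array([[397.70003834,   0.        , 311.8725645 ],
       [  0.        , 397.70003834, 206.85464458],
       [  0.        ,   0.        ,   1.        ]]), 'position': array([1.14865158, 0.33618586, 1.26952115]), 'rotation': array([[-0.48975206,  0.75091489, -0.44302342],
       [ 0.87180108,  0.41578812, -0.2590041 ],
       [-0.01028616, -0.51307608, -0.8582815 ]])}
top {'K': array([[436.94611055,   0.        , 322.30234655],
       [  0.        , 436.94611055, 198.70720385],
       [  0.        ,   0.        ,   1.        ]]), 'position': array([ 0.40296743, -0.0268559 ,  1.41246528]), 'rotation': array([[ 0.01887133, -0.99378127,  0.10973909],
       [-0.99973905, -0.01734267,  0.0148679 ],
       [-0.01287227, -0.10999104, -0.99384922]])}
{'K': array([[313.97742041,   0.        , 316.06778126],
       [  0.        , 313.97742041, 196.55658209],
       [  0.        ,   0.        ,   1.        ]]), 'tool_from_camera': array([[-1.66897658e-03, -9.61492224e-01, -2.74827068e-01,
         7.07128158e-02],
       [ 9.99998547e-01, -1.50910240e-03, -7.93167632e-04,
         1.08154599e-03],
       [ 3.47882321e-04, -2.74827993e-01,  9.61493345e-01,
        -1.44145949e-01],
       [ 0.00000000e+00,  0.00000000e+00,  0.00000000e+00,
         1.00000000e+00]])}
0.1 [ 0.15756975 -0.65581564  0.22967454] [[ 9.72336239e-01  2.33585141e-01 -4.69448930e-04]
 [ 2.33585606e-01 -9.72334745e-01  1.70514766e-03]
 [-5.81643498e-05 -1.76763337e-03 -9.99998436e-01]]
```

View pics/scene0.png

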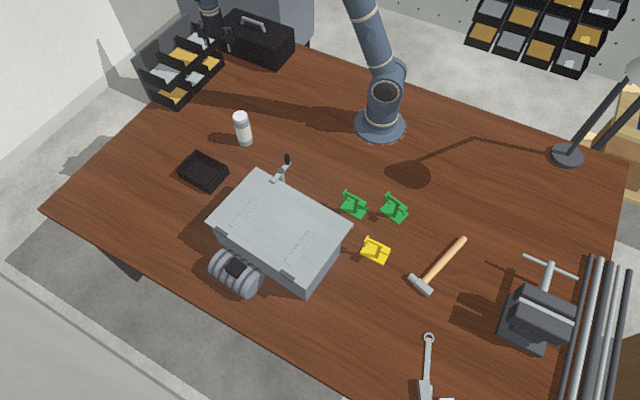

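View pics/top0.png

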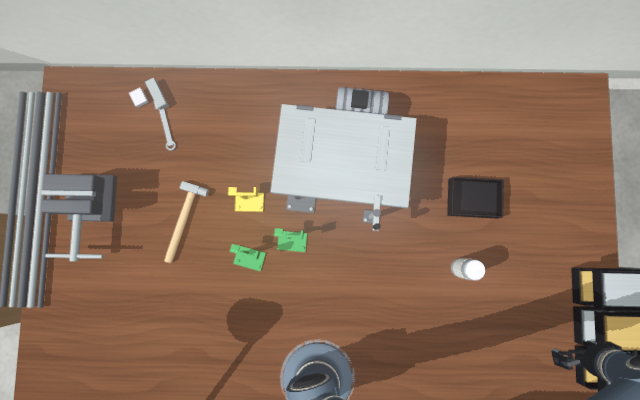

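The top view shows the lid with corners at (282,105), (416,117), (408,206), (272,193). The latch bar and knob are near (377,212) and (376,226), so the latch is at y = -110.

Catch candidates: greens at (292,240) and (248,257), yellow at (248,200), and the dark grey foot at (300,204). The dark grey foot under the lid overhang fits, since it is neither green nor yellow and sits at housing y ≈ +110. I'll measure it and confirm in a crop.

```bash
cat > h.py <<'E'
import numpy as np, cv2
from rig import *
def cloud(p,d):
    v,u=np.mgrid[0:d.shape[0],0:d.shape[1]]; K=p["K"]
    c=np.stack([(u-K[0,2])/K[0,0]*d,(v-K[1,2])/K[1,1]*d,d],-1)
    return c@p["rotation"].T+p["position"]
E
python3 - <<'E'
from h import *
for n in("top","scene"):
    f=np.load(n+"0.npz"); d=f["d"]; im=f["im"]; P=cloud(camera_params(n),d)
    m=(d>0)&(abs(P[...,2]-.156)<.008)&(P[...,0]>.35)&(P[...,0]<1.05)&(abs(P[...,1])<.4)
    nl,L,st,c=cv2.connectedComponentsWithStats(m.astype(np.uint8)); i=1+np.argmax(st[1:,4])
    M=cv2.morphologyEx((L==i).astype(np.uint8),cv2.MORPH_OPEN,np.ones((7,7)))>0
    q=P[M]; r=cv2.minAreaRect((q[:,:2]*1000).astype(np.float32)); print(n,r,"z",np.median(q[:,2])); print(cv2.boxPoints(r))
    k=(P[...,2]>.185)&(P[...,2]<.23)&(d>0)&(P[...,0]>.35)&(P[...,0]<.75)&(abs(P[...,1])<.3)
    q=P[k]; print("knob",len(q),np.median(q,0),q.min(0),q.max(0))
    hsv=cv2.cvtColor(im,cv2.COLOR_RGB2HSV)
    if n=="top":
        cv2.imwrite("pics/crop.png",cv2.resize(im[170:270,220:420],None,fx=4,fy=4,interpolation=cv2.INTER_CUBIC)[:,:,::-1])
        for (u,v) in[(300,204),(310,207),(290,207),(377,205),(376,226),(368,216)]: print(u,v,P[v,u],im[v,u])
E
```

```text
top ((674.5828857421875, -68.00801086425781), (400.2200927734375, 268.9776916503906), 84.61804962158203) z 0.1568060489440395
[[ 521.9176  -254.62155]
 [ 789.7096  -279.85022]
 [ 827.24817  118.60553]
 [ 559.4562   143.8342 ]]
knob 41 [ 0.4630815  -0.16004621  0.21137675] [ 0.45545898 -0.1687432   0.1868517 ] [ 0.47203696 -0.1518521   0.21688007]
300 204 [ 0.54049934  0.06652938 -0.00144433] [141 145 147]
310 207 [0.52985145 0.03309376 0.01427004] [174 180 183]
290 207 [0.52899093 0.0977085  0.01117704] [180 186 188]
377 205 [ 0.52493388 -0.16471423  0.16891326] [211 220 222]
376 226 [ 0.46290552 -0.15765415  0.21056185] [84 82 83]
368 216 [ 0.50462957 -0.15378948  0.00858401] [150 155 159]
scene ((676.231689453125, -68.84315490722656), (402.9992370605469, 270.974609375), 84.51049041748047) z 0.15578036771646497
[[ 522.0896  -256.45746]
 [ 791.8214  -282.37982]
 [ 830.3738   118.77115]
 [ 560.64197  144.69351]]
knob 40 [ 0.47004989 -0.15881841  0.20776319] [ 0.45740043 -0.16730958  0.18573547] [ 0.47511649 -0.15139139  0.21289788]
```

View pics/crop.png

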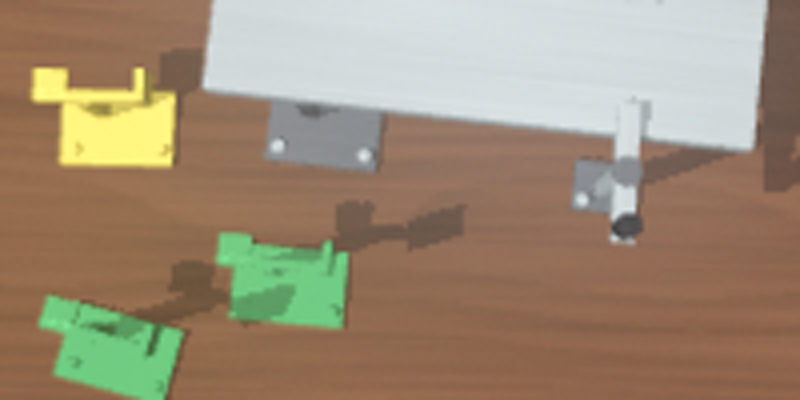

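The crop confirms it: the dark grey two-bolt foot at crop (325,135) is the catch, and the greens and yellow are decoys. Next I'll measure the foot and the tab offset seen on the decoys, check for obstacles, and check IK.

```bash
cat >> h.py <<'E'
YAW=-0.0945; c,s=np.cos(YAW),np.sin(YAW)
H=np.array([[c,-s,0],[s,c,0],[0,0,1.]]); O=np.array([.6978,-.0705,0])
def w(x,y,z): return O+H@np.array([x,y,z])/1000          # housing mm -> world m
def tool(el,az=0,roll=0):   # tool z: elevation el (deg) below horizontal, heading az from housing x; tool y horizontal
    e,a=np.radians(el),np.radians(az)
    z=np.array([np.cos(e)*np.cos(a),np.cos(e)*np.sin(a),-np.sin(e)]); y=np.array([np.sin(a),-np.cos(a),0])
    if roll: y=-y
    return H@np.stack([np.cross(y,z),y,z],1)
def lip(th,d=0):            # housing mm of lip edge at lid angle th
    return np.array([100-(252*np.cos(th)+22*np.sin(th)),0,150+252*np.sin(th)-22*np.cos(th)])
E
python3 - <<'E'
from h import *
np.set_printoptions(precision=3,suppress=True)
f=np.load("top0.npz"); P=cloud(camera_params("top"),f["d"]); Q=((P-O)@H)*1000
hsv=cv2.cvtColor(f["im"],cv2.COLOR_RGB2HSV)
for n,lo,hi in(("green",50,80),("yellow",20,32)):
    m=((hsv[...,0]>lo)&(hsv[...,0]<hi)&(hsv[...,1]>110)).astype(np.uint8); m[:, :200]=0;m[:,330:]=0
    k,L,st,_=cv2.connectedComponentsWithStats(m)
    for i in range(1,k):
        if st[i,4]<100: continue
        q=Q[L==i]; hi_=q[q[:,2]>60]; print(n,st[i],"bbox",q.min(0),q.max(0)); 
        print(" foot",q[q[:,2]<25].min(0),q[q[:,2]<25].max(0)); 
        l=hi_[hi_[:,1]<np.median(q[:,1])]; r=hi_[hi_[:,1]>np.median(q[:,1])]
        for t in(l,r): print("  up",len(t),t.min(0),t.max(0))
q=Q[205:216,280:320]; q=q[(q[...,2]>5)&(q[...,2]<25)&(q[...,0]<-158)]; print("real foot",q.min(0),q.max(0))
print("knob",((np.array([.4645,-.1595,.19])-O)@H)*1000)
q0=sense()["joint_pos"]
for roll in(0,1):
  for el in(30,40,50,60):
    for az in(0,20,35):
      R=tool(el,az,roll)
      print(roll,el,az,*[inverse_kinematics(w(*p),R) is not None for p in((-152,10,120),(-150,10,184),(-140,80,95),(-60,10,330),(-23,10,371))])
a=np.array([[1,0,0],[0,-1,0],[0,0,-1.]])
for roll in(0,1):
  for t in(0,.5,1,1.45): 
    ct,st_=np.cos(t+roll*np.pi),np.sin(t+roll*np.pi); R=H@np.array([[ct,-st_,0],[st_,ct,0],[0,0,1]])@a
    print(roll,t,inverse_kinematics(w(-182-40*np.cos(t),-110-40*np.sin(t),205),R))
E
```

```text
green [275 230  31  21 372] bbox [-319.213   15.629   -1.371] [-262.24   179.058 1412.465]
 foot [-319.213   89.305   -1.371] [-264.524  176.489   14.905]
  up 33 [-297.635   15.629   96.723] [-262.24   126.065 1412.465]
  up 77 [-282.707  126.951   86.619] [-263.007  179.058  109.007]
green [230 245  35  25 472] bbox [-392.737   15.629   -3.339] [-297.635  307.612 1412.465]
 foot [-392.737  216.094   -3.339] [-328.252  307.612   17.755]
  up 54 [-354.475   15.629   76.273] [-297.635  263.037 1412.465]
  up 72 [-350.02   265.203   88.501] [-323.571  305.515  108.438]
yellow [228 187  36  25 666] bbox [-297.635   15.629   -4.595] [-131.415  361.886 1412.465]
 foot [-215.851  238.795   -4.595] [-131.415  361.886   17.891]
  up 67 [-297.635   15.629   74.306] [-144.155  287.285 1412.465]
  up 95 [-173.261  288.744   60.775] [-149.379  335.849  109.65 ]
real foot [-209.308   63.993    5.049] [-169.128  173.381   17.707]
knob [-223.861 -110.617  190.   ]
0 30 0 False False False True False
0 30 20 False False False False False
0 30 35 True True False False True
0 40 0 False False False Fa
[... 440 characters left out ...]
e False True True
1 40 35 True False True False True
1 50 0 True True True True True
1 50 20 True False True True True
1 50 35 True False True True True
1 60 0 True True True True True
1 60 20 True True True True True
1 60 35 True True True True True
0 0 [ 0.579  0.225 -0.389  1.968  0.103  0.967 -1.524]
0 0.5 [ 0.651  0.246 -0.435  1.946  0.124  0.975 -1.008]
0 1 [ 0.713  0.282 -0.493  1.908  0.158  0.99  -0.516]
0 1.45 [ 0.762  0.323 -0.56   1.866  0.2    1.008 -0.098]
1 0 [ 0.949  0.304 -0.842  1.95   0.268  1.002  1.46 ]
1 0.5 [ 1.193  0.448 -1.167  1.922  0.469  1.082  1.808]
1 1 [ 1.193  0.487 -1.169  1.886  0.503  1.106  2.306]
1 1.45 [-0.532  0.449  1.122  1.933 -0.467  1.053 -2.564]
```

Run:
```python
from h import *
np.set_printoptions(precision=3,suppress=True)
a=np.diag([1,-1,-1.])
def pose(t,z,r=41):
    ct,st=np.cos(t),np.sin(t)
    return w(-182-r*ct,-110-r*st,z), H@np.array([[ct,-st,0],[st,ct,0],[0,0,1]])@a
p=sense()["position"]; move_l([p[0],p[1],.33],feed=.25)
command_gripper(.05,20)
movep(*pose(0,300)); move_l(pose(0,206)[0],feed=.15)
print(sense()["wrist_force"],sense()["position"])
command_gripper(0,25); s_=sense(); print("grip",s_["finger_gap"],s_["gripper_force"],s_["wrist_force"])
for t in np.linspace(0,1.5,9)[1:]:
    P,R=pose(t,206); move_l(P,R,feed=.06); print(round(t,2),sense()["wrist_force"])
print(sense()["finger_gap"])
command_gripper(.05); P,R=pose(1.5,300); move_l(P,feed=.25)
im,d=camera("top"); cv2.imwrite("pics/latch.png",cv2.resize(im[130:260,220:460],None,fx=3,fy=3)[:,:,::-1])
print(sense()["time_s"],sense()["joint_pos"])
```

```text
[-0.316 -0.595 -0.27 ] [ 0.466 -0.159  0.207]
grip 0.015670743139950063 24.44784164428711 [-0.758 -0.915  5.708]
0.19 [-0.477 -1.307  5.219]
0.38 [-0.871 -1.036  5.684]
0.56 [ 0.013 -0.288  4.649]
0.75 [-0.118  0.642  5.111]
0.94 [-0.566  1.61   5.555]
1.12 [-0.994  0.914  4.963]
1.31 [0.125 2.677 6.132]
1.5 [-0.592  3.757  6.292]
0.015657589234103802
8.1 [ 0.911  0.267 -0.732  1.734  0.189  1.214 -0.036]
```

```bash
cat >> h.py <<'E'
def under(p,el,az,roll=0,ahead=8,gap=0):  # TCP so that housing point p touches the finger's upper side
    R=H.T@tool(el,az,roll); z=R[:,2]; n=np.array([0,0,1.])-z*z[2]; n/=np.linalg.norm(n)
    return w(*(np.asarray(p)-n*(11+gap)-z*ahead)), tool(el,az,roll)
E
python3 - <<'E'
from h import *
np.set_printoptions(precision=3,suppress=True)
command_gripper(0,25)
movep(w(-300,0,300),tool(60,20))
im,d=camera("top"); P=cloud(camera_params("top"),d); q=P[(P[...,2]>.185)&(P[...,2]<.225)&(d>0)]
q=(q-O)@H*1000; q=q[np.hypot(q[:,0]+182,q[:,1]+110)<60]; print("knob",len(q),np.median(q,0) if len(q) else 0)
cv2.imwrite("pics/latch2.png",cv2.resize(im[130:260,220:460],None,fx=3,fy=3)[:,:,::-1])
j0=sense()["joint_pos"]
print(sense()["time_s"],j0)
for roll in(0,1):
 for el in(30,35,40,45,50):
  for az in(0,10,20,30,40):
   r=[]
   for th in(0,.2,.4,.6,.8,1.0,1.15):
    p=lip(th); p[1]=40; r.append(inverse_kinematics(*under(p,el,az,roll)) is not None)
   p=[-140,70,95]; r.append(inverse_kinematics(w(*p),tool(el,az,roll)) is not None)
   print(roll,el,az,"".join("01"[x] for x in r))
E
```

```text
knob 41 [-185.809 -148.343  212.329]
9.575 [ 1.088 -0.33  -0.683  2.279 -0.737  0.81  -0.488]
0 30 0 00001110
0 30 10 00011000
0 30 20 00011000
0 30 30 00100000
0 30 40 11000011
0 35 0 00010000
0 35 10 00010000
0 35 20 00010000
0 35 30 00100110
0 35 40 10001111
0 40 0 00100010
0 40 10 00100010
0 40 20 00100110
0 40 30 01001111
0 40 40 00111111
0 45 0 00001111
0 45 10 01000110
0 45 20 01011111
0 45 30 10011111
0 45 40 00111111
0 50 0 10011111
0 50 10 10011111
0 50 20 10111111
0 50 30 00111111
0 50 40 01111111
1 30 0 00011110
1 30 10 00011000
1 30 20 00011000
1 30 30 00100000
1 30 40 11000001
1 35 0 00011110
1 35 10 00010000
1 35 20 00010000
1 35 30 00100000
1 35 40 10000001
1 40 0 00111110
1 40 10 00100010
1 40 20 00100110
1 40 30 01000011
1 40 40 00000011
1 45 0 00101111
1 45 10 01000110
1 45 20 01001111
1 45 30 10000111
1 45 40 00000111
1 50 0 11111111
1 50 10 11111111
1 50 20 10011111
1 50 30 10111111
1 50 40 00111111
```

View pics/latch2.png

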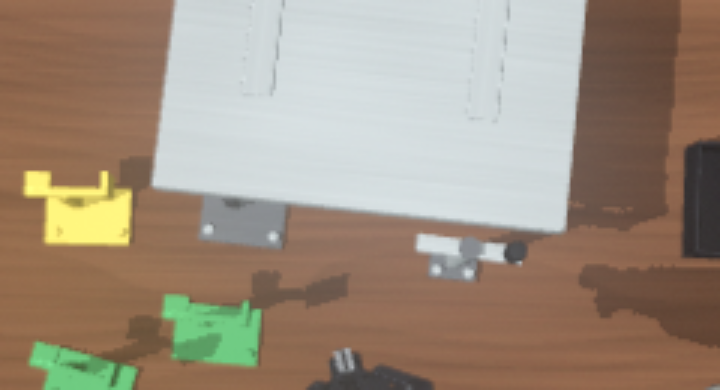

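The latch bar now lies parallel to the lip, with its knob at crop (515,250), so the angle is about 1.5 and the lid is clear. The grey catch foot is at crop (243,222). Next, the lift.

Run:
```python
from h import *
np.set_printoptions(precision=3,suppress=True)
EL,AZ=50,8
def at(th,gap=0,dx=0,y=30):
    p=lip(th); p[1]=y; p[0]+=dx; return under(p,EL,AZ,1,gap=gap)
P,R=at(0,20,-70)
movep(P+[0,0,.12],R); print(sense()["joint_pos"])
move_l(P,feed=.2); move_l(at(0,20)[0],feed=.15); print("in",sense()["wrist_force"],sense()["time_s"])
f0=sense()["wrist_force"]
move_l(at(0,-1)[0],feed=.06); print(sense()["wrist_force"]-f0)
for th in np.arange(.04,.29,.04):
    hit=move_l(at(th)[0],feed=.06,until_force=14 if th>.15 else None); s_=sense()
    print(round(th,2),hit,s_["wrist_force"]-f0,((s_["position"]-O)@H)*1000)
    if hit or np.linalg.norm(s_["wrist_force"]-f0)>28: break
im,d=camera("top"); P=cloud(camera_params("top"),d); Q=(P-O)@H*1000
q=Q[(d>0)&(Q[...,2]>140)&(Q[...,2]<300)&(Q[...,0]>-100)&(Q[...,0]<80)&(abs(Q[...,1])<120)]
A=np.polyfit(q[:,0],q[:,2],1); print("lid angle",-np.arctan(A[0]))
print(sense()["time_s"],sense()["joint_pos"])
```

```text
Traceback (most recent call last):
rig.Unreachable: the arm cannot take that pose within its joint ranges
```

Run:
```python
from h import *
def at(th,el,az,roll,gap=0,dx=0,dz=0,y=30):
    p=lip(th)+[dx,0,dz]; p[1]=y; return under(p,el,az,roll,gap=gap)
for roll in(0,1):
 for el in(45,50,55,60,65):
  for az in(-20,0,8,15,25,40):
   r=[]
   for a in(dict(gap=20,dx=-70,dz=120),dict(gap=20,dx=-70),dict(gap=20,dx=-40),dict(gap=20,dx=-20),dict(gap=20),dict()):
     r.append(inverse_kinematics(*at(0,el,az,roll,**a)) is not None)
   for th in(.1,.2,.3): r.append(inverse_kinematics(*at(th,el,az,roll)) is not None)
   print(roll,el,az,"".join("01"[x] for x in r))
```

```text
0 45 -20 000001111
0 45 0 000000001
0 45 8 000000010
0 45 15 000000011
0 45 25 000001100
0 45 40 000000011
0 50 -20 100011100
0 50 0 000001100
0 50 8 100001100
0 50 15 000001100
0 50 25 100011000
0 50 40 100000111
0 55 -20 100110001
0 55 0 100010001
0 55 8 100000001
0 55 15 100000011
0 55 25 100011111
0 55 40 101111111
0 60 -20 100011111
0 60 0 100000111
0 60 8 100000111
0 60 15 100111111
0 60 25 101111111
0 60 40 111111111
0 65 -20 101111111
0 65 0 111111111
0 65 8 111111111
0 65 15 111111111
0 65 25 111111111
0 65 40 111111111
1 45 -20 000011111
1 45 0 000000001
1 45 8 000000011
1 45 15 000000011
1 45 25 000001100
1 45 40 000000000
1 50 -20 100111111
1 50 0 000001111
1 50 8 000001110
1 50 15 000001100
1 50 25 000011000
1 50 40 000000011
1 55 -20 101111111
1 55 0 100011111
1 55 8 100111111
1 55 15 100011111
1 55 25 100111111
1 55 40 000111111
1 60 -20 111111111
1 60 0 101111111
1 60 8 101111111
1 60 15 101111111
1 60 25 101111111
1 60 40 011111111
1 65 -20 111111111
1 65 0 111111111
1 65 8 111111111
1 65 15 111111111
1 65 25 111111111
1 65 40 111111111
```

```bash
cat > lift.py <<'E'
from h import *
np.set_printoptions(precision=3,suppress=True)
EL,AZ=60,0
def at(th,gap=0,dx=0,y=30,dz=0):
    p=lip(th)+[dx,0,dz]; p[1]=y; return under(p,EL,AZ,1,gap=gap,ahead=11)
def lidangle():
    im,d=camera("top"); Q=(cloud(camera_params("top"),d)-O)@H*1000
    q=Q[(d>0)&(Q[...,2]>140)&(Q[...,2]<420)&(Q[...,0]>-40)&(Q[...,0]<85)&(Q[...,1]<-40)&(Q[...,1]>-170)]
    return -np.arctan(np.polyfit(q[:,0],q[:,2],1)[0]),len(q)
E
python3 - <<'E'
from lift import *
movep(*at(0,20,-70,dz=120)); print(sense()["joint_pos"],lidangle())
try: move_l(at(0,20,-45)[0],feed=.2)
except Unreachable: print("mp"); movep(*at(0,20,-45))
move_l(at(0,20)[0],feed=.15); print("in",sense()["wrist_force"],sense()["time_s"])
f0=sense()["wrist_force"]
move_l(at(0,-1)[0],feed=.06); print(sense()["wrist_force"]-f0)
for th in np.arange(.04,.29,.04):
    hit=move_l(at(th)[0],feed=.06,until_force=14 if th>.15 else None); s_=sense()
    print(round(th,2),hit,s_["wrist_force"]-f0,((s_["position"]-O)@H)*1000)
    if hit or np.linalg.norm(s_["wrist_force"]-f0)>30: break
print(lidangle(),sense()["time_s"],sense()["joint_pos"])
E
```

```text
[ 0.606 -0.141 -0.65   2.329 -0.018  0.406  1.428] (np.float64(0.003447298700098379), 1854)
in [-0.846 -0.08   0.563] 13.4083
[ 0.798 -0.721  0.098]
0.04 False [ 0.249 -0.178 -1.005] [-168.226   29.814  141.968]
0.08 False [ 0.342  0.115 -0.669] [-168.154   29.752  151.956]
0.12 False [ 0.071 -1.057 -0.467] [-167.942   29.762  162.047]
0.16 False [ 1.192  0.157 -0.673] [-167.366   29.742  172.192]
0.2 False [-0.481 -0.469 -0.079] [-166.457   29.779  182.259]
0.24 False [ 1.401 -0.049 -1.181] [-165.148   29.744  192.262]
0.28 False [-0.64  -0.521 -0.738] [-163.418   29.783  202.232]
(np.float64(0.0030504795446385092), 1854) 16.1667 [ 0.797  0.178 -0.946  2.211  0.694  0.385  0.781]
```

Run:
```python
from h import *
np.set_printoptions(precision=1,suppress=True)
s_=sense(); im,d=camera("wrist"); p=camera_params("wrist"); T=p["tool_from_camera"]
cv2.imwrite("pics/wr.png",im[:,:,::-1])
q={"K":p["K"],"rotation":s_["tcp_rot"]@T[:3,:3],"position":s_["position"]+s_["tcp_rot"]@T[:3,3]}
Q=(cloud(q,d)-O)@H*1000; np.savez("wr.npz",im=im,d=d,Q=Q)
print("cam",(q["position"]-O)@H*1000,"x axis",H.T@s_["tcp_rot"][:,0])
# lid front edge from cloud
m=(d>0)&(abs(Q[...,2]-156)<5)&(Q[...,0]>-190)&(Q[...,0]<-90)
for y in(-40,0,40): 
    k=m&(abs(Q[...,1]-y)<5); print(y,Q[k][:,0].min() if k.any() else None,k.sum())
I2,d2=camera("scene"); cv2.imwrite("pics/sc2.png",cv2.resize(I2[150:290,190:370],None,fx=4,fy=4,interpolation=cv2.INTER_CUBIC)[:,:,::-1])
```

```text
cam [-294.3   29.1  292.2] x axis [-0.9  0.  -0.5]
-40 -156.34223274909132 976
0 -156.3485710620265 976
40 -156.41680584268954 785
```

View pics/wr.png

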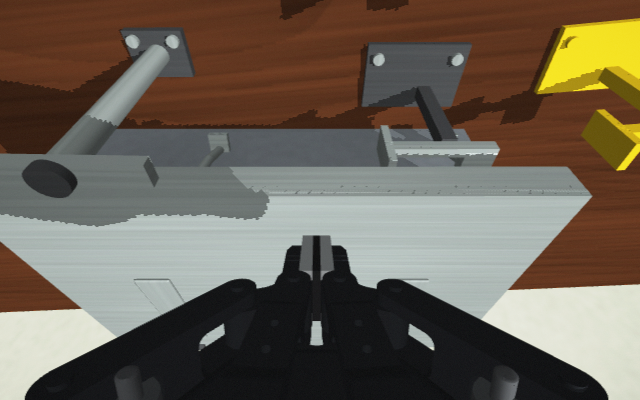

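The wrist view is inverted because the camera is under the tool. It shows the lid still closed with the fingers having passed up in front of the lip. Below the lip are the tab plate at (385,145) with the catch bar to its right (450,150), and the dark foot at (415,75).

Run:
```python
from h import *
np.set_printoptions(precision=0,suppress=True,linewidth=160)
Q=np.load("wr.npz")["Q"]
for u,v in[(383,130),(383,140),(383,150),(383,160),(388,160),(395,147),(420,147),(450,147),(490,147),(440,160),(430,110),(365,100),(470,45),(220,140),(150,170),(100,120),(304,238),(328,238),(304,250),(296,250),(316,238),(340,250)]: print((u,v),Q[v,u])
```

```text
(383, 130) [-150.   83.   78.]
(383, 140) [-148.   82.   88.]
(383, 150) [-141.   82.   93.]
(383, 160) [-136.   82.   99.]
(388, 160) [-147.   82.  112.]
(395, 147) [-151.   88.  101.]
(420, 147) [-151.  107.  101.]
(450, 147) [-150.  130.  101.]
(490, 147) [-150.  160.  101.]
(440, 160) [-101.  148.   56.]
(430, 110) [-153.  126.   52.]
(365, 100) [-138.   77.    7.]
(470, 45) [-189.  163.    7.]
(220, 140) [-116.  -63.   43.]
(150, 170) [-183.  -60.  165.]
(100, 120) [-189. -104.  124.]
(304, 238) [-176.   23.  204.]
(328, 238) [-176.   34.  204.]
(304, 250) [-183.   24.  216.]
(296, 250) [-175.   20.  210.]
(316, 238) [-177.   29.  205.]
(340, 250) [-175.   40.  210.]
```

View pics/sc2.png

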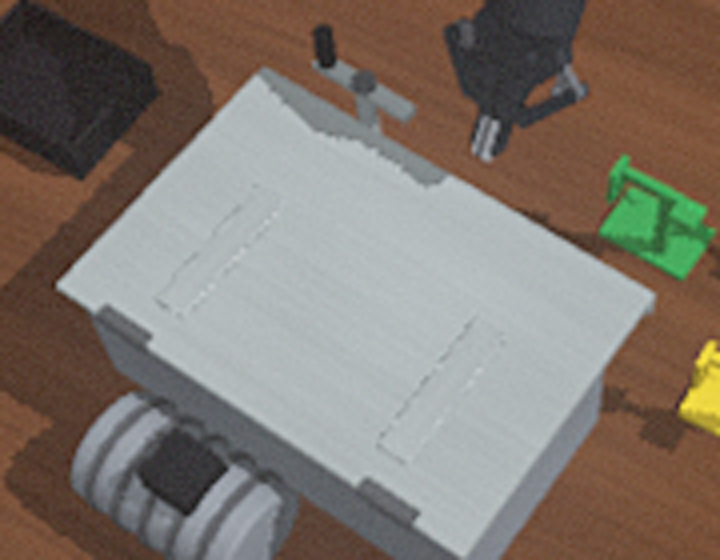

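Run:
```python
from h import *
np.set_printoptions(precision=1,suppress=True)
s_=sense(); print(s_["finger_gap"],(s_["position"]-O)@H*1000)
for n in("scene","top"):
    im,d=camera(n); Q=cloud(camera_params(n),d); t=(Q-s_["position"])@s_["tcp_rot"]*1000
    m=(d>0)&(abs(t[...,0])<30)&(abs(t[...,1])<30)&(t[...,2]>-60)&(t[...,2]<45)&(Q[...,2]>.168)
    q=t[m]; o=np.argsort(-q[:,2]); print(n,len(q)); print(q[o[:14]])
```

```text
-0.00046508582727896133 [-163.7   29.8  201.9]
scene 193
[[ -6.7   6.2  -1.5]
 [-11.6   4.9  -2.7]
 [ -8.7   2.6  -4.1]
 [-12.1   0.8  -4.3]
 [ -3.9 -12.4  -5.3]
 [-11.6  -3.8  -5.4]
 [ -8.5   5.8  -5.8]
 [ -6.    8.1  -6.2]
 [ -3.2  10.2  -6.3]
 [-12.   -0.4  -7.5]
 [-12.3  -4.6  -9.1]
 [ -9.3   5.1  -9.6]
 [ -3.4   9.2  -9.7]
 [-13.5   3.5 -10.3]]
top 125
[[ -9.6  -4.1  -3.8]
 [ -5.    9.4  -4. ]
 [-10.6  -1.4  -6.8]
 [ -6.1 -10.3  -7.9]
 [-10.8   4.1  -9. ]
 [ -6.8  -7.5 -10.4]
 [-12.2   1.3 -11.4]
 [-10.5  -4.5 -12.7]
 [ -6.2  11.6 -14.4]
 [-10.4   3.7 -14.9]
 [ -6.8 -10.6 -16.5]
 [-11.5   0.9 -16.6]
 [ -7.2 -13.3 -16.6]
 [ -6.7  -7.9 -17. ]]
```

All three cameras put the closed fingertip at about tool z = 0 rather than +25 mm, so the fingers had stopped short. I'll correct for that and lift again.

```bash
sed -i 's/ahead=11/ahead=-17/' lift.py
python3 - <<'E'
from lift import *
move_l(at(0,20,-45)[0],feed=.2)
move_l(at(0,14)[0],feed=.15); print("in",sense()["wrist_force"],sense()["time_s"])
f0=sense()["wrist_force"]
move_l(at(0,-1)[0],feed=.06); print(sense()["wrist_force"]-f0)
for th in np.arange(.04,.31,.04):
    hit=move_l(at(th)[0],feed=.06,until_force=14 if th>.15 else None); s_=sense()
    print(round(th,2),hit,s_["wrist_force"]-f0,((s_["position"]-O)@H)*1000)
    if hit or np.linalg.norm(s_["wrist_force"]-f0)>30: break
print(lidangle(),sense()["time_s"])
E
```

```text
in [-0.42  -1.169 -0.4  ] 18.1667
[-5.109  2.159  0.448]
0.04 False [-8.69   1.964  0.172] [-158.565   29.451  115.338]
0.08 False [-9.403  2.029  1.179] [-159.407   29.318  124.974]
0.12 False [-11.554   3.367   0.771] [-159.628   29.211  134.765]
0.16 False [-12.122   2.379   1.81 ] [-159.392   29.14   144.602]
0.2 False [-12.474   3.017   2.402] [-158.718   29.127  154.397]
0.24 False [-13.747   3.443   1.511] [-157.681   29.098  164.153]
0.28 True [-1.952  0.894 -0.465] [-159.084   28.555  168.924]
(np.float64(0.2227666343304525), 1796) 20.7167
```

Run:
```python
from lift import *
p=(sense()["position"]-O)@H*1000
move_l(w(p[0]-6,p[1],p[2]-15),feed=.1); move_l(w(-250,p[1],p[2]-15),feed=.2)
print(lidangle(),sense()["time_s"],sense()["joint_pos"])
for el in(45,50,52,55):
  for az in(-20,-10,0,10,20,30,40):
    R=tool(el,az,1); z=H.T@R[:,2]
    print(el,az,["".join("01"[inverse_kinematics(w(*(np.array([-142,y,95])-b*z)),R) is not None] for b in(0,20,40,60,80)) for y in(50,85)])
```

```text
(np.float64(0.2210435756200842), 1792) 21.6583 [ 0.738  0.092 -0.879  2.416  0.834  0.241  0.581]
45 -20 ['11111', '11111']
45 -10 ['11100', '11111']
45 0 ['11000', '11000']
45 10 ['11000', '11000']
45 20 ['11110', '11100']
45 30 ['11110', '11110']
45 40 ['11000', '11100']
50 -20 ['11111', '11111']
50 -10 ['11111', '11111']
50 0 ['11111', '11111']
50 10 ['11111', '11111']
50 20 ['11110', '11111']
50 30 ['11100', '11100']
50 40 ['11000', '11110']
52 -20 ['11111', '11111']
52 -10 ['11111', '11111']
52 0 ['11111', '11111']
52 10 ['11111', '11111']
52 20 ['11110', '11111']
52 30 ['11100', '11110']
52 40 ['11101', '11110']
55 -20 ['11111', '11111']
55 -10 ['11111', '11111']
55 0 ['11111', '11111']
55 10 ['11111', '11111']
55 20 ['11110', '11111']
55 30 ['11111', '11110']
55 40 ['11111', '11111']
```

Run:
```python
from lift import *
R=tool(50,15,1); z=H.T@R[:,2]; T=np.array([-140,50,92.])
movep(w(*(T-80*z)),R); f0=sense()["wrist_force"]; print(sense()["time_s"])
move_l(w(*T),feed=.15); print("in",sense()["wrist_force"]-f0)
hit=move_l(w(-140,126,92),feed=.05,until_force=12); s_=sense()
print(hit,s_["wrist_force"]-f0,(s_["position"]-O)@H*1000,lidangle(),s_["time_s"])
p=(s_["position"]-O)@H*1000
move_l(w(p[0],p[1]-12,p[2]),feed=.1); move_l(w(*((np.array([p[0],p[1]-12,p[2]])-40*z))),feed=.15)
s_=sense(); im,d=camera("wrist"); cv2.imwrite("pics/wr2.png",im[:,:,::-1])
q=camera_params("wrist"); X=q["tool_from_camera"]; q["rotation"]=s_["tcp_rot"]@X[:3,:3]; q["position"]=s_["position"]+s_["tcp_rot"]@X[:3,3]
Q=(cloud(q,d)-O)@H*1000; np.save("q2.npy",Q)
m=(d>0)&(Q[...,2]>75)&(Q[...,2]<113)&(Q[...,0]>-165)&(Q[...,0]<-115)&(Q[...,1]>60)
print(m.sum(),np.percentile(Q[m],[1,50],axis=0))
```

```text
Traceback (most recent call last):
rig.Unreachable: the arm cannot take that pose within its joint ranges
```

```bash
cat > push.py <<'E'
from lift import *
T=np.array([-140,50,92.]); B=None
for az in(15,12,10,8,5,0):
  for b in(80,70,60):
    R=tool(50,az,1); z=H.T@R[:,2]
    try: movep(w(*(T-b*z)),R)
    except Unreachable: continue
    B=b;break
  if B: break
print(az,B,sense()["time_s"],sense()["wrist_force"]); f0=sense()["wrist_force"]
move_l(w(*T),feed=.15); print("in",sense()["wrist_force"]-f0)
hit=move_l(w(-140,126,92),feed=.05,until_force=12); s_=sense()
print(hit,s_["wrist_force"]-f0,(s_["position"]-O)@H*1000,lidangle(),s_["time_s"])
p=(s_["position"]-O)@H*1000
move_l(w(p[0],p[1]-12,p[2]),feed=.1); move_l(w(*((np.array([p[0],p[1]-12,p[2]])-40*z))),feed=.15)
s_=sense(); im,d=camera("wrist"); cv2.imwrite("pics/wr2.png",im[:,:,::-1])
q=camera_params("wrist"); X=q["tool_from_camera"]; q["rotation"]=s_["tcp_rot"]@X[:3,:3]; q["position"]=s_["position"]+s_["tcp_rot"]@X[:3,3]
Q=(cloud(q,d)-O)@H*1000; np.save("q2.npy",Q)
m=(d>0)&(Q[...,2]>75)&(Q[...,2]<113)&(Q[...,0]>-165)&(Q[...,0]<-115)&(Q[...,1]>60)
print(m.sum(),np.percentile(Q[m],[1,50],axis=0))
E
python3 push.py
```

```text
15 70 22.6917 [ 0.04  -0.365 -0.191]
in [-1.307  1.213  0.394]
True [-0.824 -2.74   1.642] [-139.435  100.264   91.325] (np.float64(0.22381352602478402), 1791) 24.325
7704 [[-164.81   111.213   75.655]
 [-150.124  172.547   98.685]]
```

View pics/wr2.png

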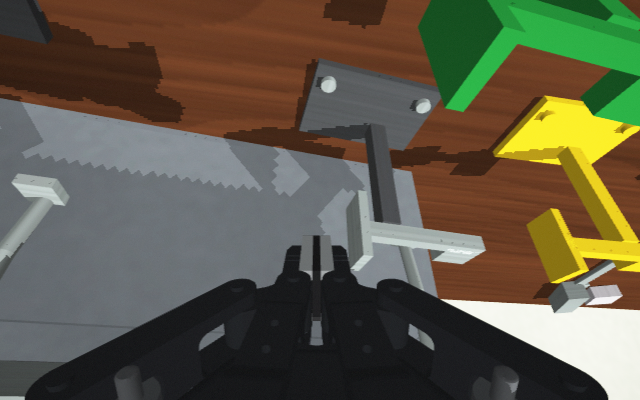

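The tab face is now at y ≈ 111–112, having moved 30 mm, which is its stop. In the image the tab is at (355,230), and the lid is still at 0.22. Now I'll open the lid.

```bash
cat > openlid.py <<'E'
from lift import *
s_=sense(); p=(s_["position"]-O)@H*1000
move_l(w(*(p+[0,-40,0]-30*(H.T@s_["tcp_rot"][:,2]))),feed=.2)
movep(*at(.2,20,-60)); f0=sense()["wrist_force"]
move_l(at(.2,14)[0],feed=.15); move_l(at(.2,2)[0],feed=.08); print("in",sense()["wrist_force"]-f0,sense()["time_s"])
for th in np.arange(.26,1.19,.06):
    move_l(at(th)[0],feed=.07); f=sense()["wrist_force"]-f0; print(round(th,2),f)
    if np.linalg.norm(f)>30: print("STOP");break
print(lidangle(),sense()["time_s"])
E
python3 openlid.py
```

```text
in [ 0.09   0.491 -0.793] 27.125
0.26 [-6.484  0.559  1.014]
0.32 [-10.011   0.046   1.955]
0.38 [-11.176   1.221   2.3  ]
0.44 [-10.421   1.328   1.678]
0.5 [-10.554   0.053   1.218]
0.56 [-9.829  0.594  1.088]
0.62 [-8.729  0.369  0.71 ]
0.68 [-6.943  0.749  0.551]
0.74 [-5.499 -0.573  0.521]
0.8 [-5.445  0.228  0.405]
0.86 [-4.789  0.379  0.937]
0.92 [-4.473 -0.018  0.181]
0.98 [-1.396 -0.824 -1.479]
1.04 [-1.408 -0.291 -1.656]
1.1 [-1.022  0.707 -2.416]
1.16 [-0.97   0.12  -1.696]
(np.float64(1.0191070313369415), 1110) 33.0583
```

Run:
```python
from h import *
s_=sense(); print((s_["position"]-O)@H*1000,s_["wrist_force"])
im,d=camera("scene"); Q=(cloud(camera_params("scene"),d)-O)@H*1000
cv2.imwrite("pics/open.png",cv2.resize(im[100:320,150:420],None,fx=2.7,fy=2.7)[:,:,::-1])
im,d=camera("top"); Q=(cloud(camera_params("top"),d)-O)@H*1000
for y in(-150,-100,100,140):
    m=(d>0)&(abs(Q[...,1]-y)<8)&(Q[...,2]>170)&(Q[...,2]<450)&(Q[...,0]>-120)&(Q[...,0]<110)
    q=Q[m]; i=np.argsort(q[:,0]); print(y,q[i][::max(1,len(q)//8)][:,[0,2]].round(0).tolist())
```

```text
[-21.5345018   30.13954539 352.39389215] [-1.25200781  0.3676007  -1.92179568]
-150 [[-23.0, 380.0], [-17.0, 377.0], [-11.0, 379.0], [-6.0, 381.0], [-0.0, 386.0], [12.0, 367.0], [31.0, 323.0], [55.0, 267.0], [80.0, 208.0]]
-100 [[-22.0, 375.0], [-17.0, 378.0], [-10.0, 385.0], [-4.0, 387.0], [2.0, 387.0], [21.0, 346.0], [43.0, 296.0], [64.0, 250.0]]
100 [[-23.0, 378.0], [-16.0, 378.0], [-10.0, 382.0], [-4.0, 383.0], [1.0, 389.0], [15.0, 361.0], [37.0, 308.0], [56.0, 271.0], [89.0, 194.0]]
140 [[-93.0, 305.0], [-19.0, 377.0], [-14.0, 383.0], [-8.0, 380.0], [-2.0, 383.0], [9.0, 374.0], [31.0, 321.0], [58.0, 260.0], [92.0, 181.0]]
```

View pics/open.png

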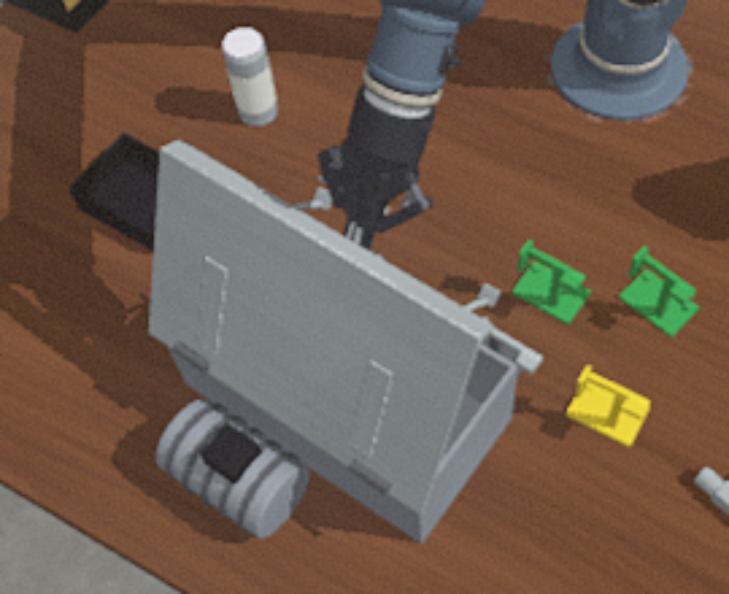

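The lid sheet runs from (12,367) to (80,208) mm, an angle of 1.17 rad, and is standing open. The earlier 1.02 fit had included lip points. Next: retreat, verify and hand in.

Run:
```python
from lift import *
p=(sense()["position"]-O)@H*1000
move_l(w(p[0]-35,p[1],p[2]-18),feed=.15); move_l(w(p[0]-160,p[1],p[2]-18),feed=.25)
sleep(.5)
im,d=camera("top"); Q=(cloud(camera_params("top"),d)-O)@H*1000
q=Q[(d>0)&(Q[...,0]>20)&(Q[...,0]<85)&(Q[...,2]>170)&(Q[...,2]<400)&(abs(Q[...,1])<170)]
print("lid",-np.arctan(np.polyfit(q[:,0],q[:,2],1)[0]))
k=Q[(d>0)&(Q[...,2]>185)&(Q[...,2]<225)&(np.hypot(Q[...,0]+182,Q[...,1]+110)<60)]; print("knob",np.median(k,0) if len(k) else None)
m=(d>0)&(Q[...,2]>85)&(Q[...,2]<120)&(Q[...,0]>-165)&(Q[...,0]<-120)&(Q[...,1]>50)&(Q[...,1]<210); print("catch y range",np.percentile(Q[m][:,1],[1,99]))
o=np.load("top0.npz")["d"]
for n,(u0,u1,v0,v1) in dict(hammer=(160,212,175,268),can=(445,490,250,285),tray=(443,508,172,222)).items(): print(n,np.mean(abs(d-o)[v0:v1,u0:u1]>.012))
s_=sense(); print(s_["wrist_force"],s_["time_s"],s_["position"])
```

```text
lid 1.1630009949697442
knob [-185.757 -148.407  211.602]
catch y range [111.562 195.901]
hammer 0.01282051282051282
can 0.010793650793650795
tray 0.015076923076923076
[0.591 0.273 0.785] 35.725 [ 0.52  -0.023  0.335]
```

```bash
python3 -c "
from rig import *
print(finish_job())"
```

```text
the job is handed in; nothing more can be done
None
```

The job is handed in: the lid stands open at about 1.16 rad (67°), the latch is turned about 1.5 rad off the lid, and the catch is slid its full 30 mm. The hammer, oil can and tray are undisturbed, and it took about 36 s on the robot clock.

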